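# Return the used scoop through the sprung flap

### The job

The straight-handled nut scoop has been used: draw back the bolt that locks the flap of the scoop-return box, then carry that scoop to the box, push the sprung flap open with it and guide it in, blade first, so that it ends up wholly inside with the flap shut again behind it. Leave the bolt drawn, leave the cross-bar scoop standing in its stand and do not push the other things about.

Things in the scene. Friction and masses are not known exactly. Their poses are not given: they have to be found in the camera images.
- return_box: Hollow plywood scoop-return box, fixed, 240 mm deep (x) by 280 wide (y), 218 tall at the back, walls 6. Origin: centre of underside; +x to its back; its front looks towards the robot's right. From the top of the 152 mm front wall an aluminium face with the mouth rises backward at 30 deg from horizontal over 130 mm: its outward normal leans 30 deg from vertical to the front. Top behind it: clear panel.
- mouth (a point): Centre of the mouth in the plane of the face, at (-64, 40, 185) mm in the box's frame; axes as return_box. Mouth: 150 mm along y, 76 mm up the slope, face 5 mm thick, open space inside: 213 mm to the floor along the inward normal (30 deg from straight down, leaning to the box's +x), the way to push things in. A scoop let go with its handle's end 15 mm inside drops in.
- flap (a joint): Angle of the steel spring flap that fills the mouth, rad: 0 shut, flush with the face, to 1.4 open. Hinged along the mouth's upper edge, it swings inward only; its spring shuts it again (0.05 to 0.12 N m, 1 to 2 N at the lower edge). Low on its -y end, at x, y = (-81, -22) mm in the box's frame, stands a staple 10 mm wide (y), 18 mm high, through which the bolt passes.
- bolt (a joint): Travel of the slide bolt, m: 0 shot (through the flap's staple: flap locked), 0.036 fully drawn; clear of the staple from 0.017. It slides along the box's -y, stiffly (about 2 N), and stays where it is left. It starts within 4 mm of shot.
- bolt_knob (a point): Middle of the bolt's steel knob, a round pin 14 mm across that stands out to 40 mm from the face on its -y part; this point is 28 mm out from the face. Axes: x up the slope, y as the box's y, z the face's outward normal. Moves with the bolt. The bar below the knob is 12 mm wide and rises to 12 mm from the face.
- scoop: The scoop to return: steel, 115 mm long, 0.2 kg, with a plain straight grey handle, a block 18 mm (x) by 20 (y) on the axis, from 62 to 115 mm. Origin: middle of the blade's lip (lower end as it stands); z along the handle. Blade: trough 60 mm long, 44 wide (y), 28 deep (x), open to -x. Stands blade down, loosely, in stand_a (may lean 5 deg).
- scoop_grip (a point): On the scoop's axis inside the handle, 100 mm from the lip and 15 mm below the handle's end.
- scoop_end (a point): Centre of the free end of the scoop's handle, 115 mm from the lip.
- tee_scoop: The other scoop, alike but with a grey cross bar (62 mm along its y, 18 mm wide, 16 mm thick) at the top of the handle. Stands in the other stand and stays there. Origin as for scoop.
- stand_a: Wooden stand, fixed, holding the plain-handled scoop: open-topped box 46 (x) by 62 (y) mm, 46 mm tall, walls and floor 6 mm. Origin: centre of its underside; the scoop stands with the same yaw.
- stand_b: Identical fixed stand holding the cross-bar scoop. The two stands can be either way round.
- jar: Bystander: closed clear glass jar with steel cap, 70 mm across, 100 mm tall. Origin: centre of its underside.
- weight: Bystander: small brass scale weight with a button top, 32 mm across, 46 mm tall. Origin: centre of its underside.
- mug: Bystander: white mug, 70 mm across, 85 mm tall. Origin: centre of its underside.
- spoon: Bystander: spoon lying flat. Origin: near its middle.
- tin: Bystander: plain closed aluminium can, 70 mm across, 75 mm tall. Origin: centre of its underside.
- card: Bystander: blank price card, 75 mm wide, standing in a wooden foot 40 x 70 mm, 72 mm tall. Origin: centre of its underside.
- carton: Bystander: closed cardboard carton 80 x 100 x 70 mm. Origin: centre of its underside.
- bowl: Bystander: empty white bowl, 100 mm across, 40 mm tall. Origin: centre of its underside.
There are look-alikes about, which are no part of the job. What is shaped like the scoop but green or orange is not meant.

How it is judged:
By the outcome, as a careful person would: the job done as asked, in the order asked, and still so for the second after the job is handed in, with the robot touching nothing.
It also fails if it takes over 51 s, if anything falls off the work surface, if the arm or the gripper's body presses on something with over 40 N, if the wrist force passes 120 N, or if a joint passes its speed limit or range.

### The arm

A 7-joint arm with a two-finger parallel gripper is mounted at the origin on the work surface. World frame = base frame: x ahead of the robot, y to its left, z up, the work surface at z = 0. Lengths are in m, angles in rad, forces in N, time in s.
With the tool pointing down it reaches from about 0.4 to 0.85 m from the base axis. Payload 10.4 kg.
Tool frame: the origin (TCP) lies between the finger pads; the fingertips stand 22 mm ahead of it and the grasp point (between the pads) lies 3 mm ahead of it; z points along the fingers, y is the line along which they close (so a half turn about z gives the same grasp; the last joint's range is limited). The gripper opens to 85 mm and grips with 20 to 120 N. Pads are 22 mm wide; open, the fingers measure 114 mm over their backs; the gripper's body (76 mm by 85 mm) begins 54 mm behind the grasp point. The pads swing forward as they close: fully open they stand 13 mm farther back than shut.
Start: joints at [1.259, 0.332, -0.065, 1.46, 0.022, 1.35, -0.088], TCP at [0.178, -0.599, 0.253] pointing down, gripper open.
Joint ranges: [-2.6, 2.6], [-0.5, 2.12], [-1.47, 1.34], [0.16, 2.42], [-1.27, 4.41], [0.06, 2.06], [-2.6, 2.6]. Speed limits (rad/s): [2.22, 2.22, 2.79, 2.79, 3.14, 3.14, 3.14].

### API

Orientations are given as a rotation vector (axis times angle).
In Python, from bench import robot gives the robot as it stands. The module is installed in compiled form; this text tells all that it offers.
- The arm moves only by the tool jog_arm, never from a script. Its argument "deltas" is one flat list of numbers, 5 for each row, row after row: the closure, from 0 (fully open) to 1 (shut), then the shift along the tool's x, y, z scaled (see below), then the turn about the tool's z scaled (see below). A call has 1 to 12 rows; each row shifts and turns the commanded pose from where the row before left it, along the tool's axes as they then stand; what a row does not reach is not made up. The controller multiplies each number of a shift by 200 mm and each number of a turn by pi rad. A row lasts 1/8 s, in which the tool goes at most 62.5 mm and 10.7 degrees, less where a joint would pass 70% of its speed; a pose out of reach is approached as far as the arm can. A call with a number of a shift or a turn outside -1 to 1 is refused whole. A call with a gripper value outside its range is refused whole. The fingers move at their own pace and stop on an object; "newtons" is the grip in N (left out, the last holds). Time passes only in rows, so rows that do not move let the fingers close. It gives the time, the measured TCP pose, the force, the opening and the grip force at its end, in the units of the state.
- robot.state(): the state, without advancing time (a new reading comes with each control period).
- robot.grab_frame(name): name is "scene" or "top"; returns a dict with "color" (420x560x3 uint8, red, green, blue), "depth" (420x560 float32, m along the optical axis (not along the pixel's ray), 0 where there is no reading), "mtx" (3x3 intrinsics, pixels), "view" (4x4, takes a point from world to camera coordinates). Camera axes: x right, y down, z forward; pixel columns grow to the right and rows downward; lengths in m; the calibration is good to about 2 mm. A picture is of the moment at which its call begins.
- robot.finish_job(): hands the job in; it is judged then, once.
The state is a dict: "time_s": time; "joints": joint angles; "qvel": joint speeds; "effort": joint torques, N m; "position": TCP position; "orientation": TCP orientation; "force": force on the tool from outside, world axes, zero at the start; "wrist_torque": the same for the moment, N m; "grip_width": finger opening in m; "grip_force": force on a finger pad.
Only numpy, scipy, OpenCV 4.12 (cv2) and the standard library are available. Lean on these libraries where they do the work, as an engineer would, in place of code of your own. Each camera call takes 0.05 s, during which the arm holds its last target. There are 200 camera calls.

## Working session

There is one attempt and no reset: what is moved stays moved. The work goes in short steps, Python scripts to look and compute and a tool call to move; the robot and the scene stay as the last step left them, time stands still between calls to the robot, and variables do not carry over. Pictures are saved under pics/ and viewed, at most 10 in all, crops included, and the job is handed in when it is done.

Besides the shell and the picture viewer there is one more tool, called after "Call:" as name(argument=value, ...), one argument or row to a line, values as JSON. jog_arm: Moves the arm, as the interface text tells. Shifts and turns lie within -1 to 1; 1 stands for 200 mm of shift or pi rad of turn. Its arguments: {"type":"object","properties":{"deltas":{"type":"array","items":{"type":"number"}},"newtons":{"type":"number"}},"required":["deltas"]}

```bash
mkdir -p pics
cat > h.py <<'E'
import numpy as np, cv2
from scipy.spatial.transform import Rotation as R
from bench import robot
def grab(n):
    f=robot.grab_frame(n); np.savez(n+'.npz',**f); return f
def load(n): return dict(np.load(n+'.npz'))
def cloud(f):
    d=f['depth']; K=f['mtx']; v,u=np.mgrid[:d.shape[0],:d.shape[1]]
    P=np.stack([(u-K[0,2])/K[0,0]*d,(v-K[1,2])/K[1,1]*d,d],-1)
    V=np.linalg.inv(f['view']); W=P@V[:3,:3].T+V[:3,3]; W[d==0]=np.nan; return W
def proj(f,p):
    c=f['view'][:3,:3]@np.asarray(p)+f['view'][:3,3]; q=f['mtx']@c; return q[:2]/q[2]
def ray(f,u,v):
    V=np.linalg.inv(f['view']); d=V[:3,:3]@np.linalg.inv(f['mtx'])@[u,v,1]; return V[:3,3],d
def onz(f,u,v,z):
    o,d=ray(f,u,v); return o+d*(z-o[2])/d[2]
E
python3 - <<'E'
from h import *
for n in('scene','top'):
    f=grab(n); cv2.imwrite(f'pics/{n}1.png',cv2.resize(f['color'][:,:,::-1],(800,600),interpolation=cv2.INTER_CUBIC))
    print(n,np.linalg.inv(f['view']).round(3).tolist(),f['mtx'].round(1).tolist(),(f['depth']>0).mean())
print(robot.state())
E
```

```text
scene [[-0.277, 0.705, -0.653, 1.222], [0.961, 0.216, -0.175, 0.2], [0.018, -0.676, -0.737, 0.932], [0.0, 0.0, 0.0, 1.0]] [[422.1, 0.0, 287.6], [0.0, 422.1, 211.8], [0.0, 0.0, 1.0]] 0.9960374149659864
top [[-0.024, -0.984, 0.175, 0.303], [-1.0, 0.024, -0.003, 0.017], [-0.001, -0.175, -0.985, 1.286], [0.0, 0.0, 0.0, 1.0]] [[419.1, 0.0, 276.2], [0.0, 419.1, 208.3], [0.0, 0.0, 1.0]] 0.9958545918367347
{'time_s': 0.1, 'joints': array([ 1.25941184,  0.33284103, -0.06470688,  1.4608526 ,  0.02158873,
        1.34987502, -0.08851511]), 'qvel': array([-1.17607826e-03, -1.13387269e-03,  9.97018624e-04, -8.29893384e-04,
       -3.20335162e-03,  2.75967084e-04,  3.18302059e-05]), 'effort': array([ 9.56762269e-04, -6.26747775e+01,  4.92671435e-02, -3.92429674e+01,
        1.64956274e-02,  6.83566206e-03, -3.62579897e-05]), 'position': array([ 0.17791319, -0.59883077,  0.25257753]), 'orientation': array([-3.10765016e+00, -4.51878027e-01,  3.55756331e-04]), 'force': array([-0.80498781, -1.02019281,  0.50161661]), 'wrist_torque': array([-0.01381086,  0.05424109,  0.01365255]), 'grip_force': 0.0, 'grip_width': 0.08535239202041953}
```

View pics/scene1.png

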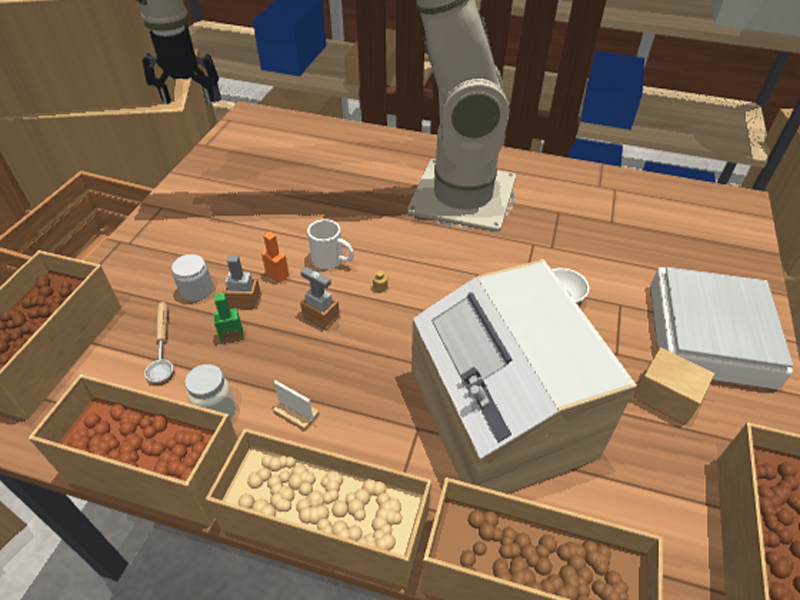

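View pics/top1.png

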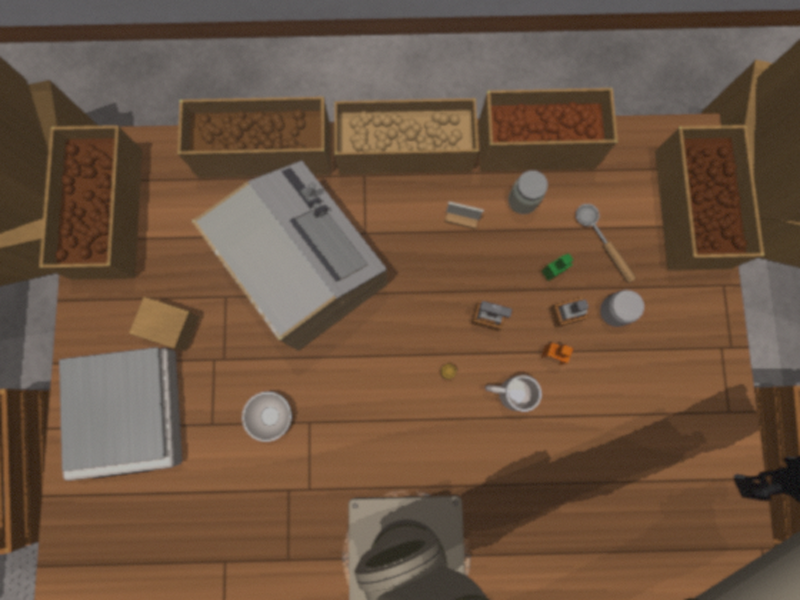

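Candidates for the scoop, in scene view pixels (800x600): grey plain handle (237,272), grey with cross bar (318,285), green (226,315), orange (273,255). I choose the plain grey one at (237,272), which is top view (572,308). The bolt knob is at scene (475,380), and the box mouth is above it. Next I'll measure, with one close crop.

Run:
```python
from h import *
S=load('scene');T=load('top')
a=S['color'][165:245,130:250,::-1]; b=S['color'][200:320,280:400,::-1]
cv2.imwrite('pics/crop1.png',np.hstack([cv2.resize(a,(400,400*80//120),interpolation=2),cv2.resize(b,(400,400),interpolation=2)[67:333][:266]]))
for n,f in(('S',S),('T',T)):
    W=cloud(f); H=W[...,2]
    # box region
    m=(H>0.14)&(W[...,0]>0.3)&(W[...,0]<0.95)&(W[...,1]>-0.05)&(W[...,1]<0.5)
    Pn=W[m]
    # normals by local differences
    k=4
    du=np.roll(W,-k,1)-np.roll(W,k,1); dv=np.roll(W,-k,0)-np.roll(W,k,0)
    N=np.cross(dv,du); N/=np.linalg.norm(N,axis=-1,keepdims=True)+1e-12
    N*=np.sign(N[...,2:3])
    s=m&(abs(N[...,2]-np.cos(np.pi/6))<0.05)
    Q=W[s]; 
    for _ in range(6):
        c=Q.mean(0); nv=np.linalg.svd(Q-c,full_matrices=False)[2][2]; nv*=np.sign(nv[2])
        Q=W[s]; Q=Q[abs((Q-c)@nv)<0.004]
    print(n,'face c',c.round(4),'n',nv.round(4),'tilt',np.degrees(np.arccos(nv[2])).round(2),'yaw of -x',np.degrees(np.arctan2(nv[1],nv[0])).round(2),len(Q))
    t=m&(H>0.205)&(H<0.235); Z=W[t]; print(' top z',np.median(Z[:,2]),len(Z))
    r=cv2.minAreaRect(Z[:,:2].astype(np.float32)*1000); print(' toprect',r, cv2.boxPoints(r).round(0).tolist())
    fq=cv2.minAreaRect(Q[:,:2].astype(np.float32)*1000); print(' facerect',cv2.boxPoints(fq).round(0).tolist())
    # knob: above face plane by >20mm within face extents
    e=(W-c)@nv; kk=m&(e>0.02)&(e<0.05)&(np.linalg.norm(W-c,axis=-1)<0.16)
    Kp=W[kk]; 
    if len(Kp): print(' knob',Kp.mean(0).round(4),Kp.min(0).round(3),Kp.max(0).round(3),len(Kp),e[kk].max(), np.argwhere(kk).mean(0))
    # scoop/tee: by region
    for nm,uv in(('scoop',(237,272) if n=='S' else (572,308)),('tee',(318,285) if n=='S' else (490,313))):
        u,v=[int(x*0.7) for x in uv]; sl=(slice(v-25,v+25),slice(u-25,u+25))
        w=W[sl].reshape(-1,3); col=f['color'][sl].reshape(-1,3).astype(int)
        g=(col.max(1)-col.min(1)<25)&(w[:,2]>0.055)&(w[:,2]<0.16)
        w=w[g]; z=np.nanmax(w[:,2]); tp=w[w[:,2]>z-0.006]; md=w[(w[:,2]>0.075)&(w[:,2]<z-.005)]
        r=cv2.minAreaRect(tp[:,:2].astype(np.float32)*1000)
        print(' ',nm,len(w),'zmax',z,'top',tp.mean(0).round(4),r,len(tp),'mid',md.mean(0).round(4) if len(md) else None)
```

```text
S face c [0.6541 0.1676 0.1868] n [ 0.2901 -0.4054  0.8669] tilt 29.9 yaw of -x -54.41 2557
 top z 0.21746637597432572 7106
 toprect ((600.62890625, 212.1640625), (284.42425537109375, 227.65081787109375), 36.1800537109375) [[419.0, 220.0], [553.0, 36.0], [783.0, 204.0], [648.0, 388.0]]
 facerect [[500.0, 127.0], [568.0, 36.0], [784.0, 195.0], [717.0, 287.0]]
 knob [0.714  0.165  0.2049] [0.672 0.139 0.188] [0.723 0.176 0.215] 66 0.04444714090366347 [272.77272727 333.01515152]
  scoop 306 zmax 0.12332234137617337 top [ 0.4912 -0.3576  0.1204] ((490.6333312988281, -357.68988037109375), (16.248613357543945, 17.722904205322266), 12.039999961853027) 30 mid [ 0.4937 -0.3606  0.0951]
  tee 363 zmax 0.12413671427169115 top [ 0.4867 -0.1868  0.1206] ((486.08636474609375, -187.00355529785156), (60.161983489990234, 18.343307495117188), 70.70897674560547) 91 mid [ 0.4922 -0.1844  0.1039]
T face c [0.6317 0.1557 0.1881] n [ 0.2937 -0.4094  0.8638] tilt 30.25 yaw of -x -54.34 1583
 top z 0.21736686830513308 6034
 toprect ((600.6771850585938, 213.29147338867188), (281.1812744140625, 225.59005737304688), 36.034942626953125) [[421.0, 222.0], [553.0, 39.0], [781.0, 205.0], [648.0, 387.0]]
 facerect [[495.0, 129.0], [561.0, 38.0], [775.0, 194.0], [709.0, 284.0]]
 knob [0.7045 0.1628 0.2036] [0.669 0.138 0.188] [0.719 0.175 0.214] 46 0.042657140340709686 [133.7826087  219.10869565]
  scoop 154 zmax 0.126184815655783 top [ 0.4885 -0.3558  0.1222] ((486.5982360839844, -355.57452392578125), (16.86546516418457, 16.3241024017334), 18.419593811035156) 22 mid [ 0.4852 -0.3527  0.1049]
  tee 208 zmax 0.12528185729110852 top [ 0.4841 -0.1869  0.1214] ((483.49267578125, -185.75985717773438), (58.59843444824219, 17.271047592163086), 71.89106750488281) 84 mid [ 0.482  -0.1823  0.114 ]
```

View pics/crop1.png

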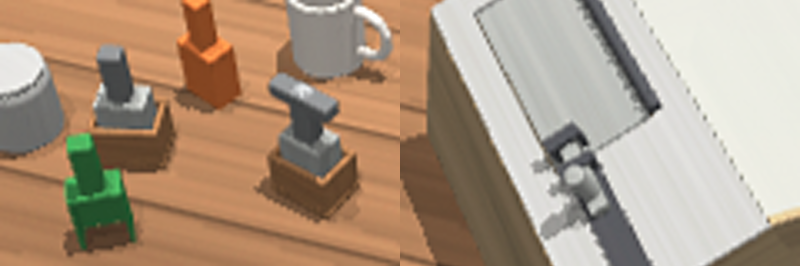

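The crop shows the plain-handled grey scoop in its stand, with no cross bar. It also shows the knob just on the bolt's near end by the flap's staple (right half, ~(575,180)). I'll refine the knob position and the scoop yaw next.

```bash
cat >> h.py <<'E'
th=np.radians(125.6); bx=np.array([np.cos(th),np.sin(th),0]); by=np.array([-np.sin(th),np.cos(th),0]); B0=np.array([.6047,.2066,0])
def box2w(p): return B0+bx*p[0]/1e3+by*p[1]/1e3+np.array([0,0,p[2]/1e3])
def w2box(w): d=np.atleast_2d(w)-B0; return np.c_[d@bx,d@by,d[:,2]]*1e3
def plan(s,p,yaw):  # target TCP, world angle of tool y (deg, mod 180)
    M=R.from_rotvec(s['orientation']).as_matrix(); y=np.degrees(np.arctan2(M[1,1],M[0,1]))
    t=(yaw-y+90)%180-90
    sh=M.T@(np.asarray(p)-s['position']); M2=R.from_rotvec([0,0,np.radians(t)]).as_matrix()@M
    print('ytool now %.1f; turn units %.4f (rows>=%d)'%(y,-t/180,np.ceil(abs(t)/10.7)),'shift units before turn',(sh/.2).round(4),'after turn',(M2.T@(np.asarray(p)-s['position'])/.2).round(4))
E
python3 - <<'E'
from h import *
for n in('scene','top'):
    f=load(n);W=cloud(f); P=w2box(W.reshape(-1,3)); P=P
    face=152+(P[:,0]+120)*np.tan(np.pi/6); e=(P[:,2]-face)*np.cos(np.pi/6)
    ok=(abs(P[:,0]+64)<60)&(P[:,1]<-20)&(P[:,1]>-130)
    print(n,'knob>24',P[ok&(e>24)&(e<46)].mean(0).round(1),np.percentile(P[ok&(e>24)&(e<46)],[5,95],axis=0).round(1).tolist(),'top',P[ok&(e>36)&(e<46)].mean(0).round(1),(ok&(e>36)).sum())
    st=(abs(P[:,0]+81)<25)&(abs(P[:,1]+22)<18)&(e>14)&(e<23); print(' staple',P[st].mean(0).round(1),st.sum())
    w=W.reshape(-1,3); col=f['color'].reshape(-1,3).astype(int)
    near=(np.hypot(w[:,0]-.49,w[:,1]+.357)<.06)
    sat=col.max(1)-col.min(1)
    rim=near&(w[:,2]>.036)&(w[:,2]<.052)&(sat>30)&(np.hypot(w[:,0]-.49,w[:,1]+.357)<.05)
    bl=near&(w[:,2]>.052)&(w[:,2]<.08)&(sat<25)&(np.hypot(w[:,0]-.49,w[:,1]+.357)<.04)
    for nm,m in(('rim',rim),('blade',bl)):
        print(' ',nm,m.sum(),cv2.minAreaRect(w[m][:,:2].astype(np.float32)*1000))
    for lo,hi in((.085,.1),(.1,.115),(.117,.13)):
        m=near&(sat<25)&(w[:,2]>lo)&(w[:,2]<hi)&(np.hypot(w[:,0]-.49,w[:,1]+.357)<.03); print('  h',lo,w[m].mean(0).round(4),m.sum())
print('knob28 nominal y? base world', [box2w(p).round(4).tolist() for p in ((-64,40,185),)])
E
```

```text
scene knob>24 [-98.6 -67.2 207. ] [[-104.9, -71.9, 198.8], [-90.5, -59.9, 213.6]] top [-100.8  -65.8  209.5] 37
 staple [-90.5 -24.9 190. ] 61
  rim 119 ((494.73162841796875, -355.7588806152344), (44.83708572387695, 65.08975219726562), 24.907466888427734)
  blade 150 ((491.15313720703125, -357.0583190917969), (32.022438049316406, 44.08522033691406), 14.60244083404541)
  h 0.085 [ 0.4951 -0.3547  0.0926] 32
  h 0.1 [ 0.4942 -0.3541  0.1074] 32
  h 0.117 [ 0.4914 -0.3577  0.1203] 31
top knob>24 [-95.  -62.4 206.8] [[-103.6, -68.0, 198.6], [-87.4, -56.9, 213.2]] top [-99.  -63.7 210.5] 17
 staple [-87.6 -24.4 190.9] 36
  rim 119 ((487.58642578125, -357.12530517578125), (45.555992126464844, 61.566829681396484), 13.240118026733398)
  blade 88 ((487.24591064453125, -356.96649169921875), (26.646900177001953, 44.350669860839844), 10.906203269958496)
  h 0.085 [ 0.4834 -0.3507  0.0926] 13
  h 0.1 [ 0.4841 -0.3505  0.108 ] 15
  h 0.117 [ 0.4875 -0.3554  0.1207] 39
knob28 nominal y? base world [[0.6094, 0.1313, 0.185]]
```

Run:
```python
from h import *
s=robot.state()
for p in ((-98,-65,280),(-98,-65,213)): print(box2w(p).round(4)); plan(s,box2w(p),35.6)
```

```text
[0.7146 0.1648 0.28  ]
ytool now -73.5; turn units 0.3941 (rows>=7) shift units before turn [ 3.6596 -2.8958 -0.1336] after turn [-1.5423 -4.4046 -0.1314]
[0.7146 0.1648 0.213 ]
ytool now -73.5; turn units 0.3941 (rows>=7) shift units before turn [ 3.6596 -2.8953  0.2014] after turn [-1.5423 -4.4041  0.2036]
```

Call:
jog_arm(
  deltas=[0.58,0.1,-0.08,-0.1,0,0.58,0.21,-0.165,-0.1,0,0.58,0.21,-0.165,0,0,0.58,0.21,-0.165,0,0,0.58,0.21,-0.165,0,0,0.58,0.21,-0.165,0,0,0.58,0.21,-0.165,0,0,0.58,0.21,-0.165,0,0,0.58,0.21,-0.165,0,0,0.58,0.21,-0.165,0,0,0.58,0.21,-0.165,0,0,0.58,0.21,-0.165,0,0],
  newtons=40,
)

```text
time_s: 1.6
position: [0.5327, -0.0972, 0.2932]
orientation: [3.109, 0.451, -0.0]
force: [0.5, -0.9, -0.4]
grip_width: 0.0359
grip_force: 0.0
```

Call:
jog_arm(
  deltas=[0.58,0.21,-0.165,0,0,0.58,0.21,-0.165,0,0,0.58,0.21,-0.165,0,0,0.58,0.21,-0.165,0,0,0.58,0.21,-0.165,0,0,0.58,0,0,0,0.056,0.58,0,0,0,0.056,0.58,0,0,0,0.056,0.58,0,0,0,0.056,0.58,0,0,0,0.056,0.58,0,0,0,0.056,0.58,0,0,0,0.056],
)

```text
time_s: 3.1
position: [0.6845, 0.1192, 0.2817]
orientation: [2.889, -1.195, -0.028]
force: [0.2, 0.5, -1.8]
grip_width: 0.036
grip_force: 0.0
```

Run:
```python
from h import *
s=robot.state(); print(s['time_s'],s['position'],s['joints'].round(2),s['grip_width'])
for p in ((-98,-65,280),(-98,-65,213)): plan(s,box2w(p),35.6)
```

```text
3.1 [0.68446136 0.11920916 0.28170978] [-0.25  0.5   0.02  1.18 -0.01  1.49 -2.59] 0.036008478640866516
ytool now -134.9; turn units 0.0525 (rows>=1) shift units before turn [-0.0542 -0.2678  0.0035] after turn [-0.0974 -0.2552  0.0042]
ytool now -134.9; turn units 0.0525 (rows>=1) shift units before turn [-0.0505 -0.2748  0.3384] after turn [-0.0937 -0.2623  0.3391]
```

Call:
jog_arm(
  deltas=[0.58,0,0,0,-0.059,0.58,0,0,0,-0.059,0.58,0,0,0,-0.059,0.58,0,0,0,-0.059,0.58,0,0,0,-0.059,0.58,0,0,0,-0.059,0.58,0,0,0,-0.059,0.58,0,0,0,-0.059,0.58,0,0,0,-0.059,0.58,0,0,0,-0.059,0.58,0,0,0,-0.059,0.58,0,0,0,-0.059],
)

```text
time_s: 4.6
position: [0.6844, 0.1196, 0.2815]
orientation: [-2.345, -2.077, 0.035]
force: [0.6, -0.7, -0.1]
grip_width: 0.0359
grip_force: 0.0
```

Call:
jog_arm(
  deltas=[0.58,0,0,0,-0.059,0.58,0,0,0,-0.059,0.58,0,0,0,-0.059,0.58,0,0,0,-0.059,0.58,0,0,0,0],
)

```text
time_s: 5.22
position: [0.6845, 0.1194, 0.2815]
orientation: [-1.44, -2.773, 0.027]
force: [-0.2, 0.4, 0.1]
grip_width: 0.036
grip_force: 0.0
```

Run:
```python
from h import *
s=robot.state(); print(s['time_s'],s['position'],s['orientation'],s['joints'].round(2),s['grip_width'])
for p in ((-98,-65,280),(-98,-65,213)): plan(s,box2w(p),35.6)
```

```text
5.225 [0.68449467 0.11944655 0.28153998] [-1.44030567 -2.77298594  0.02731961] [ 0.06  0.54 -0.47  1.15  0.24  1.52  0.24] 0.03599755728128974
ytool now 35.1; turn units -0.0027 (rows>=1) shift units before turn [0.0987 0.2535 0.0025] after turn [0.0966 0.2544 0.0024]
ytool now 35.1; turn units -0.0027 (rows>=1) shift units before turn [0.0965 0.2613 0.3374] after turn [0.0943 0.2622 0.3373]
```

Call:
jog_arm(
  deltas=[0.58,0.05,0.13,0,-0.003,0.58,0.048,0.124,0,0,0.58,0,0,0.1,0,0.58,0,0,0,0],
)

```text
time_s: 5.72
position: [0.7135, 0.1648, 0.259]
orientation: [-1.429, -2.777, 0.031]
force: [0.1, -0.4, -0.1]
grip_width: 0.0361
grip_force: 0.0
```

Run:
```python
from h import *
s=robot.state(); print(s['time_s'],s['position'],w2box(s['position']))
plan(s,box2w((-98,-65,213)),35.6)
f=grab('scene'); c=f['color'][150:330,240:420,::-1]; g=grab('top'); d=g['color'][90:190,170:270,::-1]
cv2.imwrite('pics/k1.png',np.hstack([cv2.resize(c,(400,400),interpolation=2),cv2.resize(d,(400,400),interpolation=2)]))
```

```text
5.725 [0.71349616 0.16481095 0.25897335] [[-97.31145129 -64.13587167 258.97334983]]
ytool now 35.5; turn units -0.0004 (rows>=1) shift units before turn [-0.0051  0.0103  0.2296] after turn [-0.0051  0.0103  0.2296]
```

View pics/k1.png

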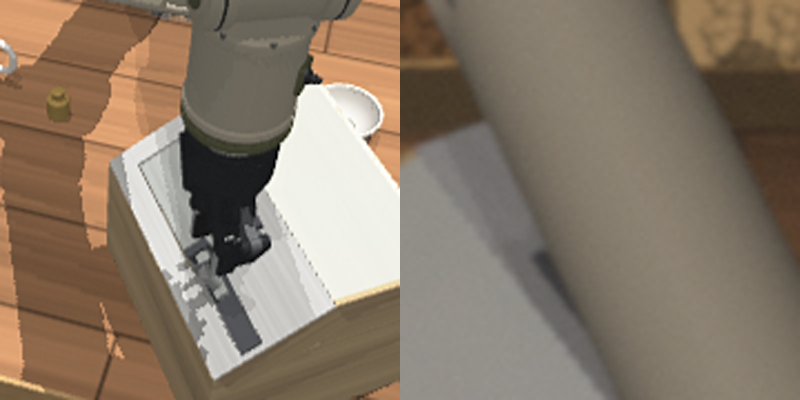

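The picture shows the gripper straight above the knob (crop ~(235,250)), and the top view is hidden by the arm. I'll descend and watch the force.

Call:
jog_arm(
  deltas=[0.58,-0.005,0,0.08,0,0.58,0,0,0.08,0,0.58,0,0,0.065,0,0.58,0,0,0,0],
)

```text
time_s: 6.32
position: [0.7131, 0.1634, 0.2143]
orientation: [-1.425, -2.78, 0.029]
force: [0.4, 0.2, -0.9]
grip_width: 0.0356
grip_force: 0.0
```

Call:
jog_arm(
  deltas=[1,0,0,0,0,1,0,0,0,0,1,0,0,0,0,1,0,0,0,0],
  newtons=25,
)

```text
time_s: 6.82
position: [0.714, 0.1639, 0.2167]
orientation: [-1.426, -2.782, 0.025]
force: [0.8, -0.4, 2.2]
grip_width: 0.0125
grip_force: 24.7
```

Call:
jog_arm(
  deltas=[1,0,0.04,0,0,1,0,0.05,0,0,1,0,0.05,0,0,1,0,0.03,0,0,1,0,0,0,0],
)

```text
time_s: 7.45
position: [0.7414, 0.1837, 0.2166]
orientation: [-1.426, -2.781, 0.028]
force: [-7.8, -3.4, 12.0]
grip_width: 0.0125
grip_force: 25.9
```

Run:
```python
from h import *
s=robot.state(); print(s['time_s'],s['position'],w2box(s['position']),s['force'],s['grip_width'],s['grip_force'])
f=grab('scene'); c=f['color'][150:330,240:420,::-1]
cv2.imwrite('pics/k2.png',cv2.resize(c,(500,500),interpolation=2))
```

```text
7.45 [0.74141571 0.18367839 0.216597  ] [[-98.22292929 -97.82045208 216.59700064]] [-7.78679817 -3.37668204 12.01494923] 0.012490408822659215 25.93125969171524
```

View pics/k2.png

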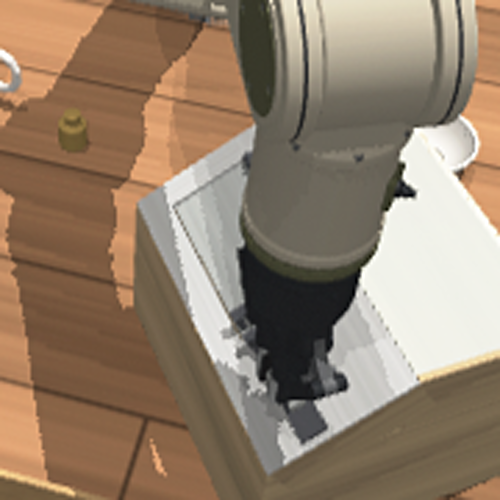

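The bolt has been dragged 33 mm, with the gripper at the far end of the bar (~(310,400)). I'll release, rise and turn towards the scoop.

Call:
jog_arm(
  deltas=[0.58,0,0,0,0,0.58,0,0,0,0,0.5,0,0,-0.2,0,0.4,0,0,-0.25,0,0,-0.25,0,0,0,0,-0.25,0,0,0,0,-0.25,0,0,0,0,-0.25,0,0,0,0,-0.2,0,0,0],
)

```text
time_s: 8.62
position: [0.8605, 0.0011, 0.2883]
orientation: [-1.425, -2.779, 0.025]
force: [0.5, 1.1, -1.4]
grip_width: 0.0852
grip_force: 0.0
```

Call:
jog_arm(
  deltas=[0,0,0,0,0.057,0,0,0,0,0.057,0,0,0,0,0.057,0,0,0,0,0.057,0,0,0,0,0.057,0,0,0,0,0.057,0,0,0,0,0.057,0,0,0,0,0.057,0,0,0,0,0.057,0,0,0,0,0.057,0,0,0,0,0.055],
)

```text
time_s: 10.0
position: [0.8607, 0.0013, 0.2962]
orientation: [3.117, 0.349, -0.021]
force: [-0.2, 0.5, -0.2]
grip_width: 0.0853
grip_force: 0.0
```

Run:
```python
from h import *
s=robot.state(); print(s['time_s'],s['position'],s['orientation'],s['joints'].round(2),s['grip_width'],s['force'])
plan(s,(.4895,-.3565,.22),-77)
f=grab('scene')
P=w2box(cloud(f).reshape(-1,3)); face=152+(P[:,0]+120)*np.tan(np.pi/6); e=(P[:,2]-face)*np.cos(np.pi/6)
ok=(abs(P[:,0]+64)<60)&(P[:,1]<-20)&(P[:,1]>-140)&(e>34)&(e<46); print('knob top',P[ok].mean(0),ok.sum())
```

```text
10.0 [0.86070687 0.00130072 0.29615377] [ 3.11688768  0.34911598 -0.02122769] [-0.06  1.09  0.06  0.17 -0.05  1.9  -1.4 ] 0.08533987962349682 [-0.19115878  0.45432703 -0.19987289]
ytool now -77.2; turn units -0.0012 (rows>=1) shift units before turn [-2.2002  1.3326  0.4165] after turn [-2.2053  1.3243  0.4165]
knob top [-99.9999229  -98.66456722 209.65571529] 41
```

The knob now sits at box y = -98.7, which is 33.7 mm drawn. On to the scoop.

Call:
jog_arm(
  deltas=[0,-0.1,0.06,0,0,0,-0.2,0.12,0,0,0,-0.2,0.12,0,0,0,-0.2,0.12,0,0,0,-0.2,0.12,0,0,0,-0.2,0.12,0,0,0,-0.2,0.12,0,0,0,-0.2,0.12,0,0,0,-0.2,0.12,0,0,0,-0.2,0.12,0,0,0,-0.2,0.12,0,0,0,-0.2,0.12,0.1,0],
)

```text
time_s: 11.55
position: [0.4745, -0.3735, 0.2853]
orientation: [3.113, 0.363, -0.016]
force: [-0.4, -0.3, -1.1]
grip_width: 0.0852
grip_force: 0.0
```

Call:
jog_arm(
  deltas=[0,0,0,0.2,0,0,0,0,0,0],
)

```text
time_s: 11.8
position: [0.4732, -0.3715, 0.2414]
orientation: [3.119, 0.361, -0.027]
force: [1.1, 0.6, -0.1]
grip_width: 0.0855
grip_force: 0.0
```

Run:
```python
from h import *
s=robot.state(); print(s['time_s'],s['position'],s['orientation'],s['joints'].round(2))
plan(s,(.4895,-.3565,.118),-77)
f=grab('scene'); c=f['color'][130:250,100:280,::-1]
cv2.imwrite('pics/s1.png',cv2.resize(c,(720,480),interpolation=2))
```

```text
11.8 [ 0.47323181 -0.37149235  0.24144992] [ 3.11898495  0.36139541 -0.02651792] [ 0.46  0.29  0.15  1.54 -0.03  1.32 -0.73]
ytool now -76.8; turn units 0.0012 (rows>=1) shift units before turn [ 0.1068 -0.0542  0.6155] after turn [ 0.1066 -0.0545  0.6155]
```

View pics/s1.png

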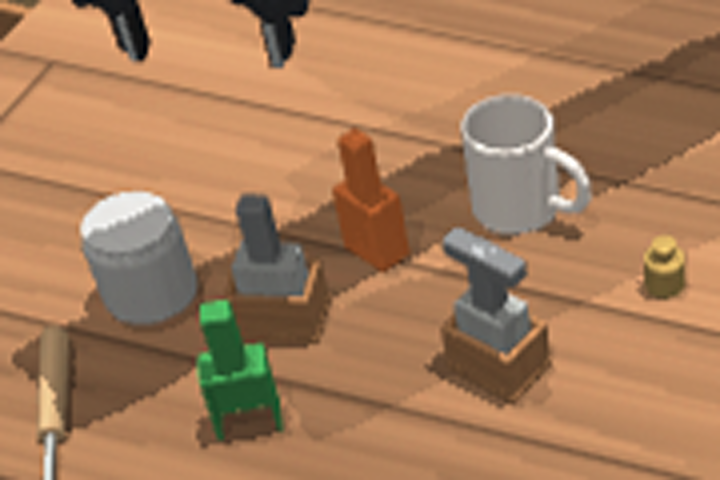

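Call:
jog_arm(
  deltas=[0,0.107,-0.054,0.1,0,0,0,0,0.15,0,0,0,0,0.15,0,0,0,0,0.12,0,0,0,0,0.09,0,0,0,0,0,0],
)

```text
time_s: 12.6
position: [0.4917, -0.3573, 0.1216]
orientation: [3.116, 0.36, -0.021]
force: [-0.0, -0.9, -0.2]
grip_width: 0.0852
grip_force: 0.0
```

Run:
```python
from h import *
s=robot.state(); print(s['time_s'],s['position'],s['orientation'],s['force'])
plan(s,(.4895,-.3565,.118),-77)
```

```text
12.6 [ 0.49166873 -0.35729259  0.12158374] [ 3.11637576  0.35996555 -0.02123961] [-0.04876446 -0.922804   -0.17600024]
ytool now -76.8; turn units 0.0010 (rows>=1) shift units before turn [-0.0094 -0.0064  0.018 ] after turn [-0.0094 -0.0064  0.018 ]
```

Call:
jog_arm(
  deltas=[0,-0.008,-0.006,0.02,0,0,0,0,0,0,1,0,0,0,0,1,0,0,0,0,1,0,0,0,0,1,0,0,0,0,1,0,0,0,0],
  newtons=50,
)

```text
time_s: 13.48
position: [0.4895, -0.3571, 0.1179]
orientation: [3.116, 0.358, -0.02]
force: [-0.7, 0.6, 1.5]
grip_width: 0.0188
grip_force: 50.8
```

Call:
jog_arm(
  deltas=[1,0,0,-0.1,0,1,0,0,-0.2,0,1,0,0,-0.25,0,1,0,0,-0.25,0,1,0,0,-0.25,0,1,0,0,-0.15,0,1,0,0,0,0],
)

```text
time_s: 14.35
position: [0.4929, -0.3559, 0.3599]
orientation: [3.114, 0.357, -0.015]
force: [0.1, 1.1, -2.1]
grip_width: 0.0191
grip_force: 50.6
```

Run:
```python
from h import *
s=robot.state(); print(s['time_s'],s['position'],s['orientation'],s['grip_width'],s['grip_force'],s['force'],s['joints'].round(2))
plan(s,box2w((-66,40,350)),35.6)
f=grab('scene'); c=f['color'][40:240,100:300,::-1]
cv2.imwrite('pics/s2.png',cv2.resize(c,(560,560),interpolation=2))
```

```text
14.35 [ 0.49288813 -0.35586678  0.35987442] [ 3.11374854  0.35734017 -0.01540871] 0.01907629527120195 50.61987340450287 [ 0.0843724   1.08625543 -2.0990819 ] [ 0.43  0.26  0.15  1.34 -0.03  1.55 -0.77]
ytool now -76.9; turn units 0.3750 (rows>=7) shift units before turn [ 1.1236 -2.2314  0.0236] after turn [-1.6308 -1.892   0.0549]
```

View pics/s2.png

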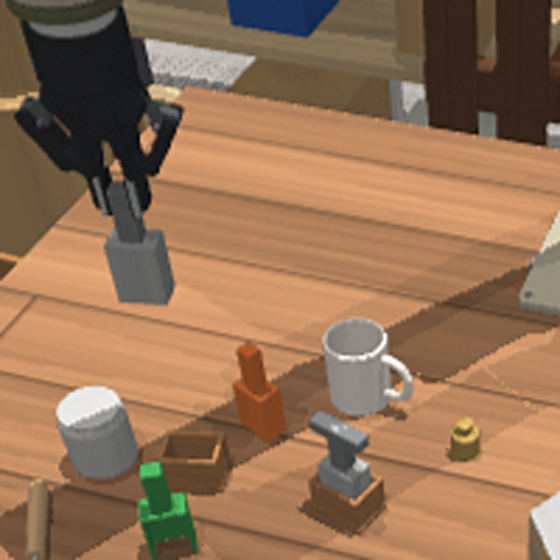

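The scoop hangs from the gripper (~(130,240)), near vertical, and its stand is empty. I'll carry it above the mouth, then turn.

Call:
jog_arm(
  deltas=[1,0.1,-0.2,-0.03,0,1,0.1,-0.2,0,0,1,0.1,-0.2,0,0,1,0.1,-0.2,0,0,1,0.1,-0.2,0,0,1,0.1,-0.2,0,0,1,0.1,-0.2,0,0,1,0.1,-0.2,0,0,1,0.1,-0.2,0,0,1,0.1,-0.2,0,0,1,0.1,-0.2,0,0,1,0,0,0,0],
)

```text
time_s: 15.9
position: [0.606, 0.1276, 0.3561]
orientation: [3.116, 0.368, -0.027]
force: [-0.4, 0.0, -2.6]
grip_width: 0.0191
grip_force: 50.5
```

Call:
jog_arm(
  deltas=[1,0,0,0,-0.057,1,0,0,0,-0.057,1,0,0,0,-0.057,1,0,0,0,-0.057,1,0,0,0,-0.057,1,0,0,0,-0.057,1,0,0,0,-0.057,1,0,0,0,-0.057,1,0,0,0,-0.057,1,0,0,0,-0.057,1,0,0,0,-0.055,1,0,0,0,0],
)

```text
time_s: 17.4
position: [0.6067, 0.122, 0.3577]
orientation: [-1.434, -2.784, 0.021]
force: [-0.5, -0.8, -2.4]
grip_width: 0.019
grip_force: 50.5
```

Run:
```python
from h import *
s=robot.state(); print(s['time_s'],s['position'],w2box(s['position']),s['orientation'],s['grip_width'],s['grip_force'],s['joints'].round(2))
M=R.from_rotvec(s['orientation']).as_matrix(); print('tool z',M[:,2].round(3))
plan(s,box2w((-66,40,330)),35.6)
f=grab('scene'); W=cloud(f); w=W.reshape(-1,3); col=f['color'].reshape(-1,3).astype(int)
P=w2box(w); t=w2box(s['position'])[0]
d=P-t; lo=(abs(d[:,0])<50)&(abs(d[:,1])<50)&(d[:,2]<-20)&(d[:,2]>-125)&(P[:,2]>222)
for a,b in((-125,-100),(-100,-85),(-85,-70),(-70,-58),(-55,-40),(-40,-25)):
    m=lo&(d[:,2]>a)&(d[:,2]<b)
    if m.sum()>3: print(a,b,m.sum(),'x %.1f..%.1f y %.1f..%.1f zmin %.1f'%(d[m,0].min(),d[m,0].max(),d[m,1].min(),d[m,1].max(),d[m,2].min()))
c=f['color'][80:320,220:460,::-1]
cv2.imwrite('pics/b1.png',cv2.resize(c,(560,560),interpolation=2))
```

```text
17.4 [0.60667042 0.12201735 0.3576876 ] [[-69.92124554  47.63535499 357.68760177]] [-1.43423526 -2.78438515  0.02053319] 0.01903296702178605 50.47053337097168 [ 0.03  0.33 -0.41  1.27  0.13  1.59  0.26]
tool z [-0.014 -0.007 -1.   ]
ytool now 35.5; turn units -0.0006 (rows>=1) shift units before turn [0.0193 0.0403 0.1379] after turn [0.0193 0.0404 0.1379]
-125 -100 74 x -14.1..15.1 y -22.4..23.0 zmin -113.7
-100 -85 89 x -14.2..14.1 y -23.6..22.4 zmin -100.0
-85 -70 89 x -14.5..14.2 y -22.8..22.0 zmin -85.0
-70 -58 56 x -14.9..13.1 y -23.2..20.9 zmin -70.0
-55 -40 174 x -15.1..14.0 y -23.6..22.0 zmin -54.9
-40 -25 51 x -10.4..8.0 y -11.1..8.9 zmin -40.0
```

View pics/b1.png

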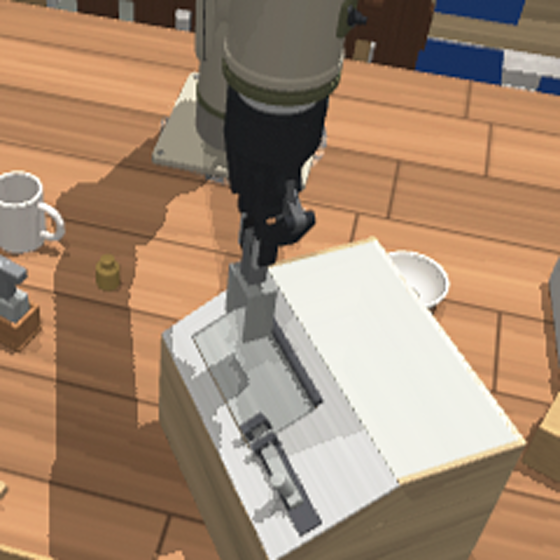

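The scoop hangs vertical above the mouth: blade ±14 by ±22 mm about the tool axis, lip ~114 mm below the TCP. The bolt is clear, with the knob at ~(285,485). Now I'll push in.

Call:
jog_arm(
  deltas=[1,0.02,0.04,0.1,0,1,0,0,0.15,0,1,0,0,0.06,0,1,0,0,0.06,0,1,0,0,0.06,0,1,0,0,0.06,0,1,0,0,0.06,0,1,0,0,0,0],
  newtons=60,
)

```text
time_s: 18.45
position: [0.6093, 0.1299, 0.2479]
orientation: [-1.432, -2.786, 0.02]
force: [0.5, -2.1, -2.2]
grip_width: 0.0191
grip_force: 61.0
```

Run:
```python
from h import *
s=robot.state(); print(s['time_s'],w2box(s['position']),s['force'],s['grip_width'],s['grip_force'])
plan(s,box2w((-66,40,163)),35.6)
f=grab('scene'); cv2.imwrite('pics/b2.png',cv2.resize(f['color'][80:320,220:460,::-1],(560,560),interpolation=2))
```

```text
18.45 [[-65.09317623  40.89251814 247.86776898]] [ 0.49254865 -2.09844275 -2.21936518] 0.019059139754781126 60.980740785598755
ytool now 35.6; turn units -0.0000 (rows>=1) shift units before turn [-0.0055  0.0111  0.4242] after turn [-0.0056  0.0111  0.4242]
```

Call:
jog_arm(
  deltas=[1,-0.005,0.01,0.06,0,1,0,0,0.06,0,1,0,0,0.06,0,1,0,0,0.06,0,1,0,0,0.06,0,1,0,0,0.06,0,1,0,0,0.03,0,1,0,0,0,0],
)

```text
time_s: 19.5
position: [0.6109, 0.1299, 0.1706]
orientation: [-1.432, -2.787, 0.019]
force: [0.4, -1.2, -2.2]
grip_width: 0.0189
grip_force: 60.9
```

Run:
```python
from h import *
s=robot.state(); print(s['time_s'],w2box(s['position']),s['force'],s['grip_width'],s['grip_force'])
plan(s,box2w((-66,40,163)),35.6)
f=grab('scene'); cv2.imwrite('pics/b3.png',cv2.resize(f['color'][80:320,220:460,::-1],(560,560),interpolation=2))
```

```text
19.5 [[-65.99715358  39.64888643 170.6458794 ]] [ 0.41677923 -1.19929653 -2.2012434 ] 0.018942036751444846 60.941466093063354
ytool now 35.6; turn units -0.0000 (rows>=1) shift units before turn [-0.0001 -0.0012  0.0383] after turn [-0.0001 -0.0012  0.0383]
```

View pics/b3.png

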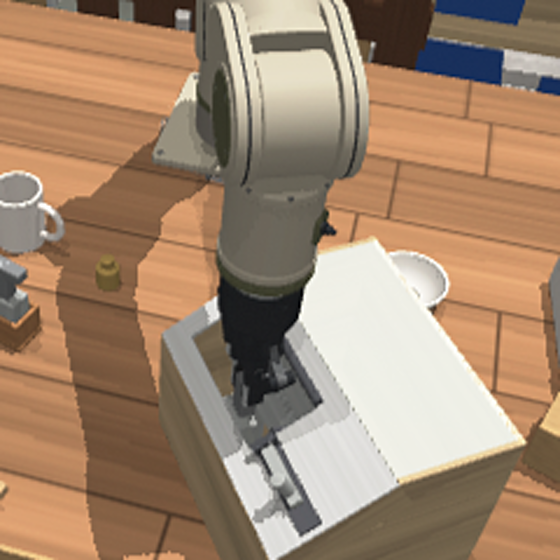

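The flap is open, and the scoop and fingers are in the mouth (~(255,390)). I'll go the last few millimetres, then let go.

Call:
jog_arm(
  deltas=[1,0,0,0.02,0,1,0,0,0.018,0,1,0,0,0,0],
)

```text
time_s: 19.92
position: [0.6109, 0.1299, 0.1633]
orientation: [-1.432, -2.787, 0.018]
force: [1.3, -0.9, -3.2]
grip_width: 0.0184
grip_force: 61.0
```

Call:
jog_arm(
  deltas=[0.55,0,0,0,0,0.55,0,0,0,0,0.55,0,0,0,0,0.55,0,0,0,0,0.55,0,0,0,0,0.55,0,0,0,0],
)

```text
time_s: 20.68
position: [0.611, 0.13, 0.1636]
orientation: [-1.432, -2.787, 0.018]
force: [0.5, -0.6, 2.2]
grip_width: 0.0384
grip_force: 0.7
```

Run:
```python
from h import *
s=robot.state(); print(s['time_s'],w2box(s['position']),s['force'],s['grip_width'],s['grip_force'])
f=grab('scene'); cv2.imwrite('pics/b4.png',cv2.resize(f['color'][180:290,270:380,::-1],(560,560),interpolation=2))
```

```text
20.675 [[-65.93451526  39.48049137 163.61998724]] [ 0.51269743 -0.64974275  2.16480671] 0.03840266166924205 0.6549648195505142
```

View pics/b4.png

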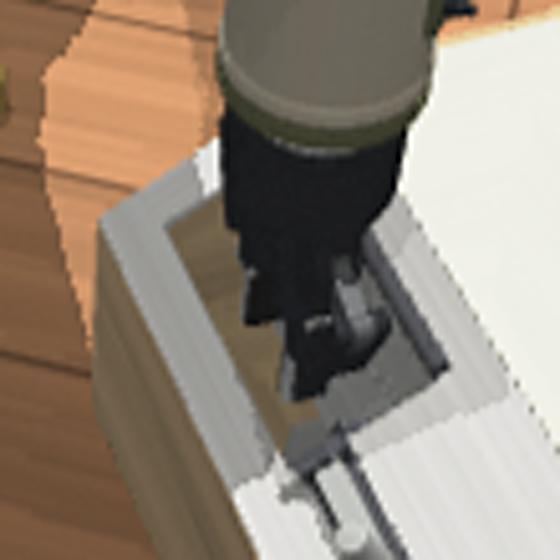

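The mouth is open around the fingers, with no scoop left between the pads. I'll withdraw slowly and check by depth.

Call:
jog_arm(
  deltas=[0.55,0,0,-0.05,0,0.55,0,0,-0.06,0,0.55,0,0,-0.06,0,0.55,0,0,-0.08,0,0.55,0,0,-0.1,0,0.55,0,0,-0.2,0,0.55,0,0,-0.25,0,0.55,-0.25,0,0,0,0.55,-0.25,0,0,0,0.55,-0.25,0,0,0,0.55,-0.2,0,0,0,0.55,0,0,0,0],
)

```text
time_s: 22.22
position: [0.7243, -0.0269, 0.3227]
orientation: [-1.438, -2.784, 0.02]
force: [1.1, 0.2, -0.2]
grip_width: 0.0386
grip_force: 0.0
```

Run:
```python
from h import *
s=robot.state(); print(s['time_s'],s['position'],w2box(s['position']),s['force'],s['grip_width'])
for n in('scene','top'):
    f=grab(n); W=cloud(f).reshape(-1,3); P=w2box(W); face=152+(P[:,0]+120)*np.tan(np.pi/6); e=(P[:,2]-face)*np.cos(np.pi/6)
    m=(abs(P[:,0]+64)<26)&(abs(P[:,1]-40)<68)&(P[:,2]<260); print(n,'flap e',np.percentile(e[m],[2,25,50,75,98]).round(1),m.sum())
    k=(abs(P[:,0]+64)<60)&(P[:,1]<-40)&(P[:,1]>-140)&(e>34)&(e<46); print(' knob',P[k].mean(0).round(1))
    col=f['color'].reshape(-1,3).astype(int); g=(np.ptp(col,axis=1)<25)
    t=g&(np.hypot(W[:,0]-.485,W[:,1]+.187)<.05)&(W[:,2]>.112)&(W[:,2]<.14); print(' tee top',W[t].mean(0).round(3),t.sum())
    q=g&(np.hypot(W[:,0]-.489,W[:,1]+.357)<.05)&(W[:,2]>.06); print(' pts in stand_a',q.sum())
    o=cv2.absdiff(f['color'],cv2.imread(f'pics/{n}1.png')[::,::,::-1] if 0 else f['color'])
```

```text
22.225 [ 0.72430518 -0.02694358  0.32267148] [[-259.51938183   38.70001821  322.67148134]] [ 1.05523582  0.24581002 -0.16924271] 0.03861803496711067
scene flap e [-3.1 -1.  -0.   0.9 12.2] 1284
 knob [-100.1  -99.1  209.7]
 tee top [ 0.488 -0.19   0.119] 119
 pts in stand_a 0
top flap e [-4.6 -1.8 -0.6  0.6 12.4] 903
 knob [-98.2 -96.5 209.3]
 tee top [ 0.478 -0.213  0.119] 4
 pts in stand_a 0
```

```bash
python3 -c "
from bench import robot; print(robot.finish_job())"
```

```text
the job is handed in; nothing more can be done
None
```

I drew the bolt (about 34 mm) and left it drawn, dropped the plain-handled scoop blade first into the return box, and the flap measures flush shut behind it; the cross-bar scoop still stands in its stand, nothing else was knocked, and the job was handed in at about 22 s.

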